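# Find the heavy side of a flywheel by feel

### The job

Lift the loose dust hood off the flywheel stand and set it down upright on the cork mat. Then take the crank grip, turn the flywheel at least one full turn to feel where its hidden heavy side is, and bring it to rest with the heavy side straight down (what counts is the heavy side, wherever that puts the crank). Finish while still holding the crank grip there, and leave the other things on the bench alone.

Things in the scene. Friction and masses are not known exactly. Their poses are not given: they have to be found in the camera images.
- hood_handle (a point): Centre of the pale wooden grip block on the dust hood's top: 16 mm wide (hood x), 60 mm long (hood y), 50 mm tall. It lies over the hood's middle, 172 mm above the hood's lower rim and 25 mm above its flat top. Axes: z up, y along the hood's long side.
- hood: Loose grey sheet-metal dust hood, a box open below, 106 mm (x) by 164 mm (y) outside, 147 mm tall without its handle, 3 mm thick, 0.22 to 0.37 kg. Origin: middle of the lower rim. It stands on the bench over the flywheel stand, in line with it, about 5 mm clear of what it covers; its rim must rise 145 mm to clear the crank.
- mat_center (a point): Centre of the top face of the flat cork mat, 180 mm (x) by 240 mm (y), 3 mm thick, fixed to the bench; x and y along its sides, z up. Empty at the start; the hood may stand on it in any direction.
- stand: Flywheel stand, fixed to the bench: base plate and grey post (to z 118 mm) carrying a level axle 95 mm above the bench. Origin: on the bench under the hood's middle; y along the axle, from crank to post. The closed steel drum (84 mm across) spans y = 15 to 51 mm, the post y = 57 to 75 mm, the crank arm y = 0 to 6 mm. At y below 0 there is only the crank pin and its grip over bare bench.
- axle (a point): Point on the axle's line where the crank grip is held: stand frame (0, -45, 95) mm, axes those of the stand (y along the axle towards the drum, z up). The crank grip's centre circles this point at 35 mm in the stand's xz plane.
- crank_grip (a point): Centre of the dark wooden crank grip, a sleeve 18 mm across and 48 mm long, level and parallel to the axle, 35 mm from it. It spins freely on its pin: pinched from above it can be carried round the whole circle with the hand always pointing down (centre 60 to 130 mm above the bench). The point's axes turn with the flywheel. It starts within 35 degrees of the top.
- rotor (a joint): Angle of flywheel and crank together, rad, no stops: 0 with the grip straight above the axle, growing as the grip goes from the top towards the stand's +x. The drum hides a weight (about 0.5 kg, 30 mm off the axle) at a fixed angle to the crank that differs each time. The rest is balanced.
- sleeve (a joint): Angle of the free-spinning wooden grip on its pin, rad; of no importance to the job.
- drum (a point): Centre of the closed drum on the axle, axes as the stand. Feel: the bearing drags with a constant 0.24 N m (7 N at the grip) against any turning, so the wheel stays where it is left; the heavy side adds up to 0.13 to 0.19 N m (3.7 to 5.5 N at the grip), most against you while it rises at axle height, most helping while it sinks at axle height.
- cream_jar: Bystander: small white jar with a grey lid, 40 mm across and 42 mm tall; origin at its underside centre.
- hex_block: Bystander: dark steel six-sided doming block, 52 mm across and 42 mm tall; origin at its underside centre.
- wood_disc: Bystander: round wooden block, 84 mm across and 32 mm tall; origin at its underside centre.
- bench_block: Bystander: dark steel bench block, 110 x 110 x 28 mm; origin at its underside centre.
- bead_jar: Bystander: glass jar with a white lid, 48 mm across and 75 mm tall; origin at its underside centre.
- tub: Bystander: open white tub, 104 mm across and 90 mm tall; origin at its underside centre.
- burnisher: Bystander: hand tool with a dark wooden handle and steel blade, 170 mm long, lying flat; origin near its middle.
- brush: Bystander: wooden brush, 180 mm long, lying flat; origin near its middle.
There are look-alikes about, which are no part of the job. What is shaped like the hood but yellow is not meant.

How it is judged:
On the way, in this order (a step that is already met when the one before it is completed fails the run):
1. the hood stands upright on the cork mat, let go (horizontal distance between hood_handle and mat_center below 0.06 m and z of hood_handle in the frame of mat_center between 0.166 and 0.178 m and angle between hood_handle's own z axis and vertical below 0.06 rad and linear speed of hood below 0.02 m/s and contact force between the fingers and hood below 0.05 N), for 0.2 s.
2. the flywheel has been turned by one full turn, either way ((value of joint rotor above 5.6 rad or value of joint rotor below -5.6 rad)).
At the end, for the whole second after the job is handed in: The hood stands upright on the mat (its middle within 60 mm of the mat's middle, all of its rim down); the flywheel is at rest with its heavy side within 25 degrees of straight down; the fingers hold the crank grip with more than 2 N (horizontal distance between hood_handle and mat_center below 0.06 m and z of hood_handle in the frame of mat_center between 0.166 and 0.178 m and angle between hood_handle's own z axis and vertical below 0.06 rad and height (world z) of slug_c0 below 0.06781 m and velocity of joint rotor between -0.08 and 0.08 rad/s and contact force between the fingers and sleeve above 2 N); the arm keeps its last pose, push and grip.
It fails at once if a bystander is moved by more than 30 mm (distance of any of cream_jar, hex_block, wood_disc, bench_block, bead_jar, tub, burnisher, brush from where it was at the start of the episode above 0.03 m).
It also fails if it takes over 72 s, if anything falls off the work surface, if the arm or the gripper's body presses on something with over 40 N, if the wrist force passes 120 N, or if a joint passes its speed limit or range.

### The arm

A 6-joint arm with a two-finger parallel gripper is mounted at the origin on the work surface. World frame = base frame: x ahead of the robot, y to its left, z up, the work surface at z = 0. Lengths are in m, angles in rad, forces in N, time in s.
With the tool pointing down it reaches from about 0.3 to 1 m from the base axis. Payload 5.1 kg.
Tool frame: the origin (TCP) lies on the centre line of the jaws, within the pads' length; the fingertips stand 14 mm ahead of it and the grasp point (between the pads) lies 5 mm behind it; z points along the fingers, y is the line along which they close (so a half turn about z gives the same grasp; the last joint's range is limited). The gripper opens to 95 mm and grips with 3 to 60 N. Pads are 20 mm wide; open, the fingers measure 119 mm over their backs; the gripper's body (75 mm by 180 mm) begins 59 mm behind the grasp point.
Start: joints at [-0.083, 0.124, 1.65, -0, 1.367, -0.083], TCP at [0.65, -0, 0.229] pointing down, gripper open.
Joint ranges: [-2.61, 2.61], [-1.02, 2.33], [0.03, 2.71], [-1.35, 4.49], [0.32, 2.68], [-2.91, 2.91]. Speed limits (rad/s): [2.57, 2.57, 3.14, 3.14, 3.14, 3.14].

### API

Orientations are given as a unit quaternion [w, x, y, z].
In Python, from rig import bot gives the robot as it stands. The module is installed in compiled form; this text tells all that it offers.
- The arm moves only by the tool apply_moves, never from a script. Its argument "rows" is a list of rows, each a list of 3 entries, a list of its own where there are three numbers: the shift along the tool's x, y, z in m, then the turn, a rotation vector about the tool's x, y, z in rad, then the closure, from -1 (fully open) to 1 (shut), so that 0 is half open. In form: [[[x, y, z], [rx, ry, rz], grip], ...]. A call has 1 to 12 rows; each row shifts and turns the commanded pose from where the row before left it, along the tool's axes as they then stand; what a row does not reach is not made up. A row lasts 1/10 s, in which the tool goes at most 50 mm and 8.59 degrees, less where a joint would pass 70% of its speed; a pose out of reach is approached as far as the arm can. A call is refused whole if a number of a shift passes 0.05 or a number of a turn 0.15, either way. A call with a gripper value outside its range is refused whole. The fingers move at their own pace and stop on an object; "newtons" is the grip in N (left out, the last holds). Time passes only in rows, so rows that do not move let the fingers close. It gives the time, the measured TCP pose, the force, the opening and the grip force at its end, in the units of the state.
- bot.state(): the state, without advancing time (a new reading comes with each control period).
- bot.capture(name): name is "scene" or "side" or "wrist"; returns a dict with "color" (384x512x3 uint8, red, green, blue), "depth" (384x512 float32, m along the optical axis (not along the pixel's ray), 0 where there is no reading), "fx", "fy", "cx", "cy" (pixels), "distortion" ([k1, k2, p1, p2, k3] as OpenCV has them; the pictures are not rectified), "rvec" (rotation vector, rad) and "tvec" (3), from world to camera coordinates, as OpenCV has them. Camera axes: x right, y down, z forward; pixel columns grow to the right and rows downward; lengths in m; the calibration is good to about 2 mm. A picture is of the moment at which its call begins.
- bot.job_done(): hands the job in; it is judged then, once.
Trained networks look in a picture, given as the dict that the camera call returned (one of the last four; its "shot" number tells which), for a name from the list of things; names that differ only in an ending like _2 or _b are one class to them, and where a whole thing is asked for, a point or a joint stands for the part that bears it (a point fixed in the world has none). Each returns a list of dicts, best first, with "confidence" (0 to 1); they miss things now and then, are a little off and sometimes report something else, mostly with a low value. They report only what shows in the picture. A call takes as long as a camera call. They do not tell look-alikes from the thing itself.
- bot.recognise(picture, label): "location" ([x, y, z] in m, in world coordinates, good to about 4 mm: the middle of the surface that is visible of it).
- bot.masks_of(picture, label): "region" (384x512 bool, what is visible of it).
- bot.pinpoint(picture, label): "location" ([x, y, z] in m, in world coordinates, good to about 4 mm: a listed point, or the origin of a listed thing).
The state is a dict: "time_s": time; "joint_positions": joint angles; "dq": joint speeds; "tau": joint torques, N m; "eef_pos": TCP position; "orientation": TCP orientation; "force": force on the tool from outside, world axes, zero at the start; "ft_torque": the same for the moment, N m; "grip_width": opening from 0.0 (shut) to 1.0 (fully open); "finger_force": force on a finger pad.
Only numpy, scipy, OpenCV 4.12 (cv2) and the standard library are available. Lean on these libraries where they do the work, as an engineer would, in place of code of your own. Each camera call takes 0.05 s, during which the arm holds its last target. There are 200 camera calls.

## Working session

There is one attempt and no reset: what is moved stays moved. The work goes in short steps, Python scripts to look and compute and a tool call to move; the robot and the scene stay as the last step left them, time stands still between calls to the robot, and variables do not carry over. Pictures are saved under pics/ and viewed, at most 10 in all, crops included, and the job is handed in when it is done.

Besides the shell and the picture viewer there is one more tool, called after "Request:" as name([rows], argument=value, ...), one row to a line, values as JSON. apply_moves: Moves the arm, as the interface text tells. Its arguments: {"type":"object","properties":{"rows":{"type":"array","items":{"type":"array"}},"newtons":{"type":"number"}},"required":["rows"]}

```bash
mkdir -p pics
cat > h.py <<'E'
import numpy as np, cv2
from rig import bot
def save(p,n): cv2.imwrite('pics/'+n,cv2.cvtColor(p['color'],cv2.COLOR_RGB2BGR))
def world(p):
    K=np.array([[p['fx'],0,p['cx']],[0,p['fy'],p['cy']],[0,0,1]],float)
    v,u=np.mgrid[:384,:512]
    n=cv2.undistortPoints(np.stack([u,v],-1).reshape(-1,1,2).astype(float),K,np.array(p['distortion'],float)).reshape(384,512,2)
    z=p['depth'][...,None]; c=np.concatenate([n*z,z],-1)
    R=cv2.Rodrigues(np.array(p['rvec'],float))[0]
    return (c-np.array(p['tvec'],float).reshape(3))@R
E
python3 - <<'E'
from h import *
s=bot.state(); print(s)
a=bot.capture('scene'); b=bot.capture('side'); save(a,'a.png'); save(b,'b.png')
cv2.imwrite('pics/ab.png',np.vstack([cv2.imread('pics/a.png'),cv2.imread('pics/b.png')])[:, :])
for n,p in(('scene',a),('side',b)):
  for l in('hood_handle','hood','mat_center','stand','crank_grip'):
    print(n,l,[(np.round(d['location'],3).tolist(),round(d['confidence'],2)) for d in bot.pinpoint(p,l)])
E
```

```text
{'time_s': 0.0, 'joint_positions': array([-8.25762716e-02,  1.24465594e-01,  1.65166444e+00, -2.48271222e-05,
        1.36752340e+00, -8.25972425e-02]), 'dq': array([ 1.73421222e-03, -2.76910621e-04,  2.22396326e-05, -1.89426599e-03,
       -8.84637038e-05, -4.11339606e-04]), 'tau': array([-6.25927078e-04, -4.17603564e+01, -3.59935069e+01,  7.73367751e-02,
        4.92534391e-02, -1.75303944e-04]), 'eef_pos': array([6.49380529e-01, 3.08390910e-05, 2.27418260e-01]), 'orientation': array([-7.78358231e-04,  7.07097211e-01,  7.07115601e-01, -6.75282205e-04]), 'force': array([0.95076415, 0.00325994, 0.12106739]), 'ft_torque': array([0.04343878, 0.06510235, 0.0113687 ]), 'finger_force': 0.0, 'grip_width': 1.0013649977071577}
scene hood_handle [([0.494, -0.204, 0.177], 0.78), ([0.285, -0.276, 0.17], 0.76), ([0.261, 0.214, 0.173], 0.65), ([0.77, 0.155, -0.004], 0.31)]
scene hood [([0.268, 0.214, -0.0], 0.73), ([0.499, -0.202, -0.002], 0.69), ([0.286, -0.273, -0.002], 0.67)]
scene mat_center [([0.502, 0.198, 0.002], 0.69)]
scene stand []
scene crank_grip [([0.69, 0.362, 0.001], 0.59)]
side hood_handle [([0.495, -0.203, 0.171], 0.95), ([0.729, -0.304, -0.0], 0.73), ([0.285, -0.28, 0.17], 0.58)]
side hood [([0.285, -0.278, -0.002], 0.94), ([0.263, 0.215, 0.002], 0.87), ([0.497, -0.203, 0.003], 0.79), ([0.46, -0.014, -0.0], 0.71), ([0.606, 0.012, -0.002], 0.3)]
side mat_center [([0.501, 0.202, 0.005], 0.57)]
side stand []
side crank_grip [([0.536, -0.496, -0.001], 0.54)]
```

View pics/a.png

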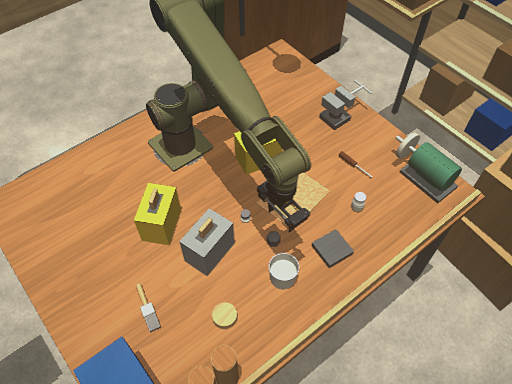

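View pics/b.png

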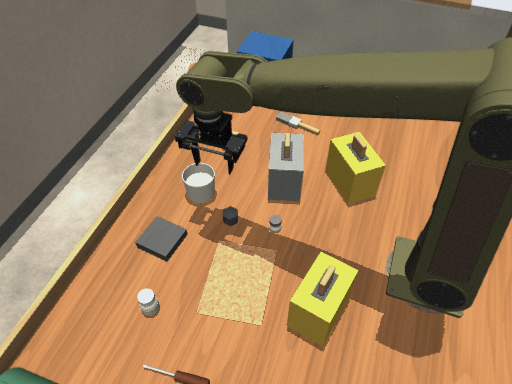

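Run:
```python
from h import *
p=bot.capture('side'); w=world(p); save(p,'c0.png')
im=cv2.imread('pics/c0.png'); cv2.imwrite('pics/c.png',cv2.resize(im[120:215,240:400],None,fx=4,fy=4,interpolation=cv2.INTER_CUBIC))
q=bot.capture('scene'); wq=world(q)
near=lambda W,c,r:(np.hypot(W[...,0]-c[0],W[...,1]-c[1])<r)
for n,W in(('side',w),('scene',wq)):
  for nm,lo,hi in(('top',.14,.156),('handle',.188,.21)):
    P=W[near(W,(.495,-.203),.12)&(W[...,2]>lo)&(W[...,2]<hi)]
    print(n,nm,len(P),P.mean(0).round(4),cv2.minAreaRect((P[:,:2]*1000).astype(np.float32)))
# mat by colour
for n,pp in(('side',p),('scene',q)):
  W=world(pp)
  for l in('mat_center','hood','hood_handle'):
    for d in bot.masks_of(pp,l):
      P=W[d['region']]; P=P[P[:,2]>-.02]
      print(n,l,round(d['confidence'],2),len(P),np.median(P,0).round(3),cv2.minAreaRect((P[:,:2]*1000).astype(np.float32)), q['color'][d['region']].mean(0).round() if n=='scene' else p['color'][d['region']].mean(0).round())
for l in('cream_jar','hex_block','wood_disc','bench_block','bead_jar','tub','burnisher','brush'):
  print(l,[(np.round(d['location'],3).tolist(),round(d['confidence'],2)) for d in bot.pinpoint(p,l)[:2]])
```

```text
side top 1184 [ 0.4939 -0.1923  0.1488] ((496.9815673828125, -201.24110412597656), (105.60992431640625, 171.21449279785156), 16.316875457763672)
side handle 76 [ 0.4962 -0.197   0.1976] ((497.73187255859375, -201.63241577148438), (12.666619300842285, 64.2557373046875), 17.56041145324707)
scene top 1151 [ 0.5002 -0.2055  0.1478] ((495.2725524902344, -201.3358917236328), (110.78105926513672, 168.28988647460938), 16.45393943786621)
scene handle 86 [ 0.4978 -0.2033  0.1966] ((495.7575988769531, -203.06369018554688), (19.484968185424805, 58.80741882324219), 18.892236709594727)
side mat_center 0.86 4917 [0.502 0.211 0.004] ((442.7798156738281, 423.80181884765625), (203.06143188476562, 730.025390625), 15.312948226928711) [219. 188. 127.]
side hood 0.96 2884 [ 0.282 -0.24   0.127] ((310.27105712890625, 158.37637329101562), (1172.6192626953125, 189.18959045410156), 86.80924224853516) [147. 135.  57.]
side hood 0.76 3944 [0.267 0.246 0.147] ((285.55224609375, 384.0425720214844), (721.2088623046875, 135.1326141357422), 85.19063568115234) [180. 174.  76.]
side hood 0.68 2212 [ 0.485 -0.139  0.14
[... 1488 characters left out ...]
33984375, -129.13943481445312), (194.32847595214844, 1352.692138671875), 55.200042724609375) [124. 107.  41.]
scene hood_handle 0.69 2071 [ 0.312 -0.291  0.144] ((711.4212646484375, -456.0240478515625), (165.5862274169922, 1106.0438232421875), 67.10264587402344) [159. 150.  60.]
cream_jar [([0.464, -0.01, 0.001], 0.51), ([0.728, -0.302, 0.001], 0.3)]
hex_block [([0.603, 0.014, 0.003], 0.62)]
wood_disc [([0.737, -0.058, 0.002], 0.57), ([0.726, -0.304, 0.0], 0.55)]
bench_block [([0.773, 0.153, 0.002], 0.91), ([0.547, 0.505, 0.0], 0.45)]
bead_jar [([0.698, 0.363, -0.004], 0.75)]
tub [([0.74, -0.058, 0.001], 0.89)]
burnisher [([0.544, 0.502, 0.001], 0.66)]
brush [([0.535, -0.494, -0.003], 0.54)]
```

View pics/c.png

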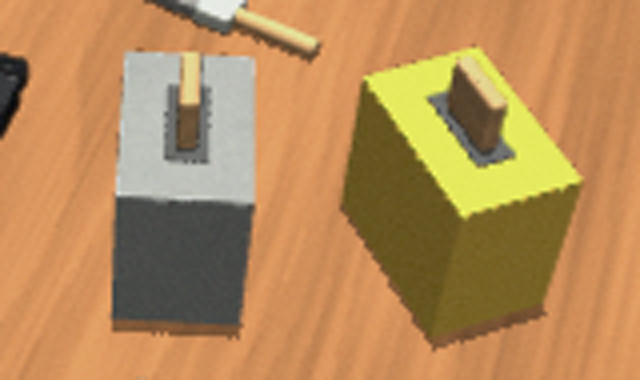

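The grey hood is at side (287,165) and scene (207,240). The yellow boxes at scene (157,212) and (247,150) are look-alikes. Grey matches the description and the crop confirms it. Its pose is (0.4965, -0.2015) with yaw +16.4°, and the handle sits at z 0.172. The mat is at about (0.502, 0.20).

Request:
apply_moves([
  [[0,0,-0.02],[0,0,0],-1],
  [[-0.0336,-0.0255,0],[0,0,0],-1],
  [[-0.0336,-0.0255,0],[0,0,0],-1],
  [[-0.0336,-0.0255,0],[0,0,0],-1],
  [[-0.0336,-0.0255,0],[0,0,0],-1],
  [[-0.0336,-0.0255,0],[0,0,0],-1],
  [[-0.0336,-0.0255,0],[0,0,0],-1],
  [[0,0,0],[0,0,-0.143],-1],
  [[0,0,0],[0,0,-0.143],-1],
  [[0,0,0],[0,0,0],-1],
  [[0,0,0],[0,0,0],-1],
])

```text
time_s: 2.5
eef_pos: [0.497, -0.2016, 0.2487]
orientation: [0.0, 0.6, 0.8, 0.0]
force: [0.3, 0.1, 0.9]
grip_width: 1.001
finger_force: 0.0
```

```bash
cat >> h.py <<'E'
from scipy.spatial.transform import Rotation as Ro
def pose():
    s=bot.state(); q=s['orientation']; R=Ro.from_quat([q[1],q[2],q[3],q[0]]).as_matrix()
    return s,R
def shift(target):  # world target -> tool shift
    s,R=pose(); return (R.T@(np.array(target)-s['eef_pos'])).round(4)
E
python3 - <<'E'
from h import *
s,R=pose(); print(s['eef_pos'],R.round(3).tolist(),np.degrees(np.arctan2(R[1,1],R[0,1])), shift((.4965,-.2015,.169)))
p=bot.capture('wrist'); save(p,'w1.png'); W=world(p)
for nm,lo,hi in(('top',.14,.156),('handle',.188,.21)):
    P=W[(np.hypot(W[...,0]-.4965,W[...,1]+.2015)<.12)&(W[...,2]>lo)&(W[...,2]<hi)]
    if len(P): print(nm,len(P),P.mean(0).round(4),cv2.minAreaRect((P[:,:2]*1000).astype(np.float32)))
# mat with blue-ish test from scene
for c in('scene','side'):
  q=bot.capture(c); W=world(q)
  P=W[(abs(W[...,2]-.003)<.012)&(abs(W[...,0]-.5)<.17)&(abs(W[...,1]-.2)<.17)]; col=q['color'][(abs(W[...,2]-.003)<.012)&(abs(W[...,0]-.5)<.17)&(abs(W[...,1]-.2)<.17)].astype(int)
  P=P[(col[:,2]>95)&(col[:,1]>150)]; print(c,len(P),cv2.minAreaRect((P[:,:2]*1000).astype(np.float32)),np.percentile(P,[1,99],axis=0).round(3).tolist())
E
```

```text
[ 0.49701289 -0.20156865  0.24873781] [[-0.279, 0.96, 0.0], [0.96, 0.279, 0.0], [-0.0, 0.0, -1.0]] 16.219945492051547 [ 0.0002 -0.0005  0.0797]
top 15584 [ 0.4932 -0.1915  0.148 ] ((495.6097717285156, -199.943115234375), (106.35777282714844, 160.35195922851562), 16.259674072265625)
handle 1341 [ 0.4952 -0.1983  0.1971] ((495.65301513671875, -200.4011993408203), (15.602665901184082, 59.04420852661133), 16.528783798217773)
scene 2253 ((545.6195068359375, 214.69818115234375), (277.6201171875, 260.81103515625), 9.203871726989746) [[0.406, 0.079, -0.005], [0.598, 0.319, 0.013]]
side 5448 ((501.67413330078125, 200.923095703125), (327.3236389160156, 340.2483825683594), 2.1398630142211914) [[0.407, 0.044, -0.002], [0.657, 0.362, 0.009]]
```

View pics/w1.png

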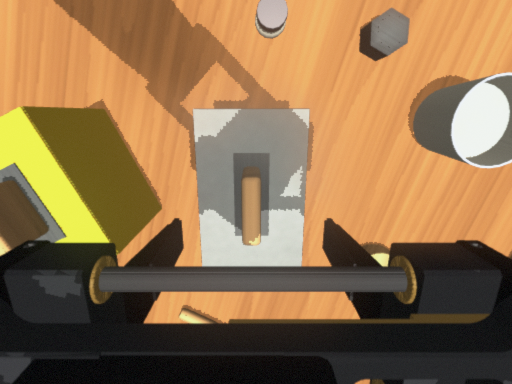

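The wrist view shows the handle at (251,207), centred between the open fingers. I'll descend, grip and lift straight up.

Request:
apply_moves([
  [[0,-0.001,0.03],[0,0,0],-1],
  [[0,0,0.03],[0,0,0],-1],
  [[0,0,0.02],[0,0,0],-1],
  [[0,0,0],[0,0,0],-1],
  [[0,0,0],[0,0,0],1],
  [[0,0,0],[0,0,0],1],
  [[0,0,0],[0,0,0],1],
  [[0,0,0],[0,0,0],1],
  [[0,0,0],[0,0,0],1],
  [[0,0,0],[0,0,0],1],
], newtons=35)

```text
time_s: 3.65
eef_pos: [0.4961, -0.202, 0.169]
orientation: [0.0, 0.599, 0.801, 0.0]
force: [-0.4, -0.5, -0.7]
grip_width: 0.551
finger_force: 0.0
```

Request:
apply_moves([
  [[0,0,0],[0,0,0],1],
  [[0,0,-0.01],[0,0,0],1],
  [[0,0,-0.02],[0,0,0],1],
  [[0,0,-0.02],[0,0,0],1],
  [[0,0,-0.02],[0,0,0],1],
  [[0,0,-0.02],[0,0,0],1],
  [[0,0,-0.02],[0,0,0],1],
  [[0,0,-0.02],[0,0,0],1],
  [[0,0,-0.02],[0,0,0],1],
  [[0,0,-0.02],[0,0,0],1],
  [[0,0,0],[0,0,0],1],
  [[0,0,0],[0,0,0],1],
])

```text
time_s: 4.85
eef_pos: [0.4961, -0.202, 0.339]
orientation: [0.001, 0.599, 0.801, 0.0]
force: [-0.1, 0.7, 0.1]
grip_width: 0.004
finger_force: 0.0
```

Run:
```python
from h import *
s,R=pose(); print(s['eef_pos'],s['grip_width'],s['finger_force'],s['force'],shift((.502,.2,.34)),np.degrees(np.arctan2(R[1,1],R[0,1])))
p=bot.capture('side'); save(p,'s2.png'); W=world(p)
for l in('stand','crank_grip','axle','drum','mat_center','hood_handle'):
    print(l,[(np.round(d['location'],3).tolist(),round(d['confidence'],2)) for d in bot.pinpoint(p,l)[:3]])
```

```text
[ 0.49611339 -0.20196808  0.33904611] 0.003996356063868368 0.0 [-0.10837884  0.69279947  0.07528469] [ 0.384   0.119  -0.0011] 16.38615073392046
stand []
crank_grip []
axle []
drum []
mat_center [([0.504, 0.203, 0.002], 0.69), ([0.494, -0.202, 0.169], 0.26)]
hood_handle [([0.494, -0.201, 0.17], 0.75), ([0.265, 0.216, 0.17], 0.64)]
```

View pics/s2.png

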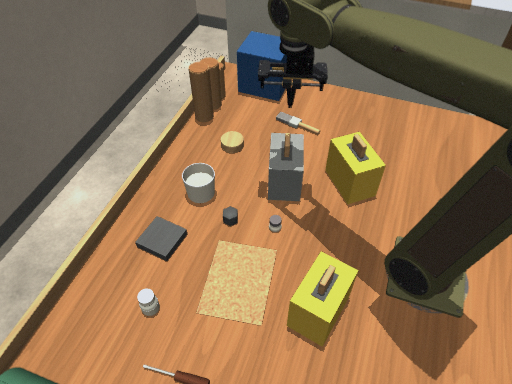

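The fingers were too slow: they were still open when the lift began, and the hood (287,165) hasn't moved. I'll go back down and give them longer to close.

Request:
apply_moves([
  [[0,0,0],[0,0,0],-1],
  [[0,0,0],[0,0,0],-1],
  [[0,0,0],[0,0,0],-1],
  [[0,0,0],[0,0,0],-1],
  [[0,0,0],[0,0,0],-1],
  [[0,0,0],[0,0,0],-1],
  [[0,0,0.03],[0,0,0],-1],
  [[0,0,0.03],[0,0,0],-1],
  [[0,0,0.03],[0,0,0],-1],
  [[0,0,0.03],[0,0,0],-1],
  [[0,0,0.025],[0,0,0],-1],
  [[0,0,0.025],[0,0,0],-1],
])

```text
time_s: 6.4
eef_pos: [0.4959, -0.2019, 0.1675]
orientation: [-0.0, 0.599, 0.801, -0.0]
force: [-1.3, -0.1, 0.5]
grip_width: 0.955
finger_force: 0.0
```

Request:
apply_moves([
  [[0,0,0],[0,0,0],1],
  [[0,0,0],[0,0,0],1],
  [[0,0,0],[0,0,0],1],
  [[0,0,0],[0,0,0],1],
  [[0,0,0],[0,0,0],1],
  [[0,0,0],[0,0,0],1],
  [[0,0,0],[0,0,0],1],
  [[0,0,0],[0,0,0],1],
  [[0,0,0],[0,0,0],1],
  [[0,0,0],[0,0,0],1],
  [[0,0,0],[0,0,0],1],
  [[0,0,0],[0,0,0],1],
], newtons=35)

```text
time_s: 7.6
eef_pos: [0.4959, -0.2019, 0.1685]
orientation: [-0.0, 0.599, 0.801, -0.0]
force: [0.1, 0.7, -0.1]
grip_width: 0.17
finger_force: 35.0
```

Request:
apply_moves([
  [[0,0,0],[0,0,0],1],
  [[0,0,0],[0,0,0],1],
  [[0,0,0],[0,0,0],1],
])

```text
time_s: 7.9
eef_pos: [0.4959, -0.2019, 0.1685]
orientation: [-0.0, 0.599, 0.801, -0.0]
force: [-0.2, 0.1, 0.4]
grip_width: 0.168
finger_force: 35.0
```

Request:
apply_moves([
  [[0,0,-0.008],[0,0,0],1],
  [[0,0,-0.015],[0,0,0],1],
  [[0,0,-0.015],[0,0,0],1],
  [[0,0,-0.015],[0,0,0],1],
  [[0,0,-0.015],[0,0,0],1],
  [[0,0,-0.02],[0,0,0],1],
  [[0,0,-0.02],[0,0,0],1],
  [[0,0,-0.02],[0,0,0],1],
  [[0,0,-0.02],[0,0,0],1],
  [[0,0,-0.02],[0,0,0],1],
  [[0,0,-0.002],[0,0,0],1],
  [[0,0,0],[0,0,0],1],
])

```text
time_s: 9.1
eef_pos: [0.4962, -0.202, 0.3397]
orientation: [0.001, 0.599, 0.801, 0.0]
force: [-0.2, -0.6, -2.7]
grip_width: 0.164
finger_force: 35.0
```

Run:
```python
from h import *
s,R=pose(); print(s['eef_pos'],s['grip_width'],s['finger_force'],s['force'],shift((.502,.201,.338)))
for c in('side','scene'):
  p=bot.capture(c); save(p,c+'3.png')
  for l in('stand','crank_grip','axle','drum','hood_handle'):
    print(c,l,[(np.round(d['location'],3).tolist(),round(d['confidence'],2)) for d in bot.pinpoint(p,l)[:3]])
```

```text
[ 0.49623485 -0.20200513  0.33974266] 0.16378600758880624 34.99945521354675 [-0.22375096 -0.61009589 -2.68567421] [0.385  0.1192 0.0014]
side stand [([0.495, -0.198, 0.002], 0.61), ([0.494, -0.204, 0.342], 0.54)]
side crank_grip [([0.499, -0.204, 0.174], 0.7)]
side axle []
side drum [([0.488, -0.173, 0.092], 0.67)]
side hood_handle [([0.287, -0.28, 0.17], 0.93), ([0.264, 0.214, 0.17], 0.7)]
scene stand [([0.497, -0.204, -0.0], 0.62), ([0.726, -0.306, 0.002], 0.51)]
scene crank_grip [([0.463, -0.01, 0.003], 0.67), ([0.548, 0.498, 0.001], 0.38)]
scene axle [([0.506, -0.244, 0.096], 0.68)]
scene drum [([0.486, -0.169, 0.091], 0.76)]
scene hood_handle [([0.263, 0.213, 0.173], 0.97), ([0.282, -0.271, 0.17], 0.74), ([0.495, -0.204, 0.346], 0.71)]
```

Request:
apply_moves([
  [[0.015,0.005,0],[0,0,0],1],
  [[0.03,0.009,0],[0,0,0],1],
  [[0.04,0.0125,0],[0,0,0],1],
  [[0.045,0.014,0],[0,0,0],1],
  [[0.045,0.014,0],[0,0,0],1],
  [[0.045,0.014,0],[0,0,0],1],
  [[0.045,0.014,0],[0,0,0],1],
  [[0.045,0.0135,0],[0,0,0],1],
  [[0.04,0.0125,0],[0,0,0],1],
  [[0.025,0.008,0],[0,0,0],1],
  [[0.01,0.003,0],[0,0,0],1],
  [[0,0,0],[0,0,0],1],
])

```text
time_s: 10.9
eef_pos: [0.5015, 0.2025, 0.3386]
orientation: [-0.0, 0.598, 0.801, -0.0]
force: [0.3, -0.8, -2.8]
grip_width: 0.167
finger_force: 35.0
```

Run:
```python
from h import *
s,R=pose(); print(s['eef_pos'],s['grip_width'],s['force'],shift((.502,.201,.1725)))
p=bot.capture('side'); save(p,'s4.png'); q=bot.capture('scene')
for pp in(p,q):
  for l in('hood_handle','hood','crank_grip','axle','drum','stand','rotor'):
    print(l,[(np.round(d['location'],3).tolist(),round(d['confidence'],2)) for d in bot.pinpoint(pp,l)[:4]])
```

```text
[0.5015213  0.20248427 0.3385581 ] 0.16654963095980893 [ 0.317667   -0.8342255  -2.80813175] [-1.500e-03  1.000e-04  1.661e-01]
hood_handle [([0.287, -0.279, 0.169], 0.94), ([0.261, 0.217, 0.17], 0.83), ([0.503, 0.203, 0.342], 0.63)]
hood [([0.506, 0.201, 0.174], 0.88), ([0.26, 0.214, 0.001], 0.78), ([0.286, -0.275, 0.002], 0.71)]
crank_grip [([0.522, -0.244, 0.129], 0.75)]
axle []
drum [([0.484, -0.171, 0.096], 0.68), ([0.495, -0.195, -0.002], 0.61), ([0.698, 0.361, -0.002], 0.36)]
stand [([0.494, -0.196, 0.002], 0.92)]Traceback (most recent call last):
  File "<stdin>", line 6, in <module>
ValueError: it knows: axle, bead_jar, bench_block, brush, burnisher, crank_grip, cream_jar, drum, hex_block, hood, hood_handle, mat_center, stand, tub, wood_disc
```

View pics/s4.png

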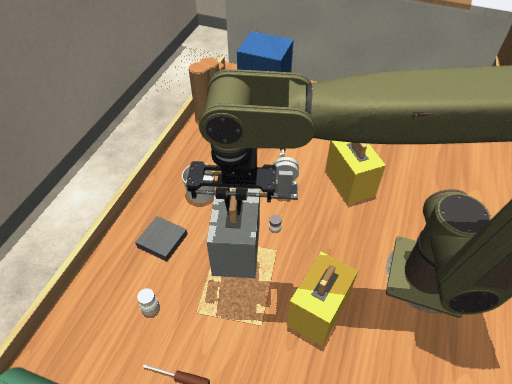

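The hood (233,235) hangs over the mat. I'll lower it to 0.1715, since the handle rests 3 mm higher on the mat.

Request:
apply_moves([
  [[0,0,0.02],[0,0,0],1],
  [[0,0,0.025],[0,0,0],1],
  [[0,0,0.025],[0,0,0],1],
  [[0,0,0.025],[0,0,0],1],
  [[0,0,0.025],[0,0,0],1],
  [[0,0,0.02],[0,0,0],1],
  [[0,0,0.01],[0,0,0],1],
  [[0,0,0.008],[0,0,0],1],
  [[0,0,0.005],[0,0,0],1],
  [[0,0,0.002],[0,0,0],1],
  [[0,0,0.001],[0,0,0],1],
  [[0,0,0],[0,0,0],1],
])

```text
time_s: 12.5
eef_pos: [0.5025, 0.2013, 0.1734]
orientation: [0.0, 0.599, 0.801, 0.0]
force: [0.0, 0.2, -3.6]
grip_width: 0.171
finger_force: 35.0
```

Request:
apply_moves([
  [[0,0,0.001],[0,0,0],1],
  [[0,0,0.001],[0,0,0],1],
  [[0,0,0.0005],[0,0,0],1],
  [[0,0,0],[0,0,0],1],
  [[0,0,0],[0,0,0],1],
])

```text
time_s: 13.0
eef_pos: [0.5026, 0.2013, 0.1715]
orientation: [0.0, 0.599, 0.801, 0.001]
force: [-1.3, -0.3, 5.5]
grip_width: 0.167
finger_force: 35.0
```

Request:
apply_moves([
  [[0,0,0],[0,0,0],0],
  [[0,0,0],[0,0,0],0],
  [[0,0,0],[0,0,0],0],
  [[0,0,0],[0,0,0],0],
  [[0,0,0],[0,0,0],0],
  [[0,0,-0.01],[0,0,0],0],
  [[0,0,-0.02],[0,0,0],0],
  [[0,0,-0.03],[0,0,0],0],
  [[0,0,-0.03],[0,0,0],0],
  [[0,0,-0.02],[0,0,0],0],
])

```text
time_s: 14.0
eef_pos: [0.5028, 0.2014, 0.2838]
orientation: [0.001, 0.599, 0.801, 0.002]
force: [-0.1, -0.2, -0.4]
grip_width: 0.504
finger_force: 0.0
```

Run:
```python
from h import *
s,R=pose(); print(s['time_s'],s['eef_pos'],s['grip_width'],s['force'])
for c in('side','scene'):
  pp=bot.capture(c); save(pp,c+'5.png'); W=world(pp)
  P=W[(np.hypot(W[...,0]-.5026,W[...,1]-.2013)<.13)&(W[...,2]>.14)&(W[...,2]<.16)]
  print(c,'hoodtop',len(P),P[:,2].std(),P[:,2].mean(),cv2.minAreaRect((P[:,:2]*1000).astype(np.float32)))
  for l in('hood_handle','mat_center','crank_grip','axle','drum','stand'):
    print(l,[(np.round(d['location'],3).tolist(),round(d['confidence'],2)) for d in bot.pinpoint(pp,l)[:4]])
```

```text
14.0 [0.50282626 0.20139805 0.28378272] 0.5041878079878122 [-0.11476924 -0.2450124  -0.4360233 ]
side hoodtop 2110 0.002296839347011832 0.15095781470007152 ((504.0005798339844, 200.52108764648438), (105.98365783691406, 168.506103515625), 16.343591690063477)
hood_handle [([0.287, -0.278, 0.173], 0.84), ([0.503, 0.203, 0.173], 0.75), ([0.263, 0.215, 0.173], 0.68)]
mat_center []
crank_grip []
axle []
drum [([0.486, -0.165, 0.094], 0.56), ([0.738, -0.057, -0.0], 0.53)]
stand [([0.496, -0.196, 0.002], 0.63)]
scene hoodtop 942 0.0036496124783286952 0.15053963308522475 ((503.3257141113281, 199.07611083984375), (109.35590362548828, 172.7686767578125), 16.1481876373291)
hood_handle [([0.501, 0.199, 0.179], 0.95), ([0.261, 0.212, 0.174], 0.63), ([0.285, -0.276, 0.168], 0.58)]
mat_center [([0.503, 0.197, 0.003], 0.84)]
crank_grip [([0.524, -0.238, 0.13], 0.66), ([0.506, -0.243, 0.096], 0.36), ([0.551, 0.498, 0.002], 0.2)]
axle [([0.506, -0.245, 0.094], 0.65), ([0.726, -0.31, 0.004], 0.18)]
drum [([0.483, -0.168, 0.089], 0.66)]
stand [([0.496, -0.204, 0.002], 0.63)]
```

View pics/scene5.png

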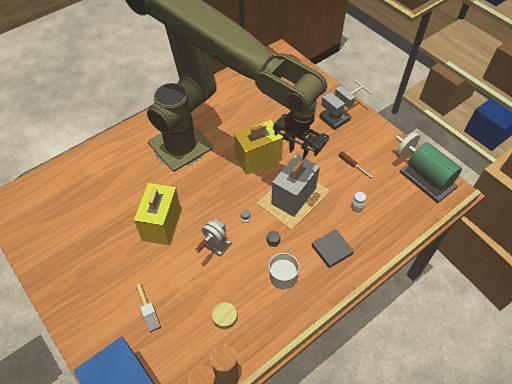

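The grey hood stands on the mat in the scene view at (296,185), and the uncovered stand is at (213,237), with the crank grip toward (205,243). Next I'll move above the crank grip.

Request:
apply_moves([
  [[-0.02,-0.005,0],[0,0,0],0],
  [[-0.043,-0.0105,0],[0,0,0],0],
  [[-0.045,-0.011,0],[0,0,0],0],
  [[-0.045,-0.011,0],[0,0,0],0],
  [[-0.045,-0.011,0],[0,0,0],0],
  [[-0.045,-0.011,0],[0,0,0],0],
  [[-0.045,-0.011,0],[0,0,0],0],
  [[-0.045,-0.011,0],[0,0,0],0],
  [[-0.045,-0.011,0],[0,0,0],0],
  [[-0.04,-0.01,0],[0,0,0],0],
  [[-0.016,-0.003,0],[0,0,0],0],
  [[0,0,0],[0,0,0],0],
])

```text
time_s: 15.9
eef_pos: [0.5231, -0.2466, 0.2797]
orientation: [-0.0, 0.6, 0.8, 0.0]
force: [0.2, 1.4, -0.9]
grip_width: 0.498
finger_force: 0.0
```

```bash
cat >> h.py <<'E'
O=np.array([.4958,-.201,0]); YAW=np.radians(16.35)
S=Ro.from_euler('z',YAW).as_matrix()   # stand axes in world
st=lambda w:(np.asarray(w)-O)@S        # world -> stand
E
python3 - <<'E'
from h import *
s,R=pose(); print(s['time_s'],s['eef_pos'],st(s['eef_pos']).round(4),np.degrees(np.arctan2(R[1,1],R[0,1])))
p=bot.capture('wrist'); save(p,'w6.png'); W=world(p)
Rc=cv2.Rodrigues(np.array(p['rvec'],float))[0]; print('cam in stand',st(-Rc.T@np.array(p['tvec'],float).reshape(3)).round(3))
T=st(W)
m=(T[...,1]>-.067)&(T[...,1]<-.024)&(abs(T[...,0])<.06)&(T[...,2]>.05)&(T[...,2]<.15)
P=T[m]; print('grip',len(P),P.mean(0).round(4),np.percentile(P,[2,50,98],axis=0).round(4).tolist())
top=P[P[:,2]>np.percentile(P[:,2],70)]; print(top.mean(0).round(4))
m=(T[...,1]>.015)&(T[...,1]<.051)&(abs(T[...,0])<.06)&(T[...,2]>.12)&(T[...,2]<.15)
P=T[m]; print('drum',len(P)); 
if len(P)>20:
  A=np.c_[2*P[:,0],2*P[:,2],np.ones(len(P))]; b=P[:,0]**2+P[:,2]**2; c=np.linalg.lstsq(A,b,rcond=None)[0]; print('axis x,z,r',c[:2],np.sqrt(c[2]+c[0]**2+c[1]**2))
for l in('crank_grip','axle','drum','stand'):
    print(l,[(st(d['location']).round(4).tolist(),round(d['confidence'],2)) for d in bot.pinpoint(p,l)[:2]])
E
```

```text
15.9 [ 0.52311612 -0.24655455  0.27974145] [ 0.0134 -0.0514  0.2797] 16.21922207365656
cam in stand [0.014 0.027 0.437]
grip 556 [ 0.0122 -0.045   0.1358] [[0.0041, -0.066, 0.1316], [0.0122, -0.0448, 0.1362], [0.0202, -0.0248, 0.1384]]
[ 0.0124 -0.0448  0.1376]
drum 2167
axis x,z,r [0.00018422 0.09660157] 0.04121495796458402
crank_grip [([0.0139, -0.0467, 0.1308], 0.84)]
axle []
drum []
stand [([0.0002, 0.0015, -0.0006], 0.91)]
```

View pics/w6.png

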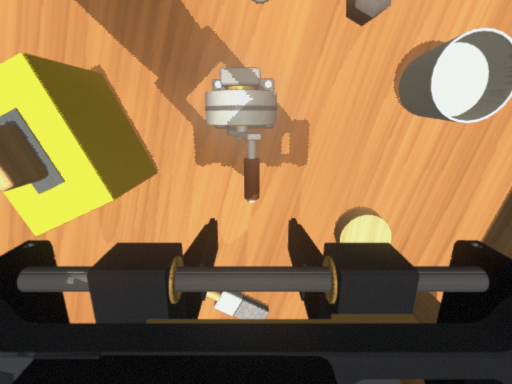

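Run:
```python
from h import *
p=bot.capture('scene'); T=st(world(p)); c=p['color'].astype(int)
for lo,hi in((.05,.155),(.155,.21)):
  m=(T[...,2]>lo)&(T[...,2]<hi)&(T[...,0]<-.08)&(T[...,0]>-.4)&(abs(T[...,1])<.25)
  P=T[m]; print(len(P),np.percentile(P,[0.5,99.5],axis=0).round(3).tolist())
  for a in np.arange(-.12,.03,.025):
    Q=P[abs(P[:,1]-a)<.0125]; print(round(a,3),len(Q),np.percentile(Q[:,0],99).round(3) if len(Q) else None)
print(st(bot.state()['eef_pos']))
```

```text
1453 [[-0.297, -0.108, 0.051], [-0.142, 0.066, 0.155]]
-0.12 15 -0.229
-0.095 280 -0.177
-0.07 342 -0.142
-0.045 240 -0.146
-0.02 193 -0.156
0.005 157 -0.169
149 [[-0.246, -0.059, 0.155], [-0.174, 0.047, 0.206]]
-0.12 0 None
-0.095 0 None
-0.07 1 -0.186
-0.045 37 -0.175
-0.02 61 -0.179
0.005 47 -0.216
[ 0.0146395  -0.04856713  0.28036371]
```

Request:
apply_moves([
  [[-0.001,-0.002,0.03],[0,0,0],0],
  [[0,0,0.035],[0,0,0],0],
  [[0,0,0.035],[0,0,0],0],
  [[0,0,0.03],[0,0,0],0],
  [[0,0,0.02],[0,0,0],0],
  [[0,0,0.007],[0,0,0],0],
  [[0,0,0],[0,0,0],0],
  [[0,0,0],[0,0,0],0],
])

```text
time_s: 17.0
eef_pos: [0.5226, -0.2465, 0.1247]
orientation: [0.001, 0.599, 0.801, 0.0]
force: [0.1, -1.1, 0.3]
grip_width: 0.499
finger_force: 0.0
```

Run:
```python
from h import *
for i in range(3):
  bot.capture('wrist'); s=bot.state(); print(s['time_s'],st(s['eef_pos']).round(4),s['force'].round(2))
```

```text
17.05 [ 0.013  -0.0515  0.1251] [ 0.22 -0.46 -0.16]
17.1 [ 0.013  -0.0517  0.1252] [1.45 0.41 1.04]
17.15 [ 0.0128 -0.0516  0.125 ] [-0.82  0.56  0.12]
```

Request:
apply_moves([
  [[0.001,-0.0005,0.002],[0,0,0],1],
  [[0,0,0],[0,0,0],1],
  [[0,0,0],[0,0,0],1],
  [[0,0,0],[0,0,0],1],
  [[0,0,0],[0,0,0],1],
  [[0,0,0],[0,0,0],1],
  [[0,0,0],[0,0,0],1],
  [[0,0,0],[0,0,0],1],
], newtons=50)

```text
time_s: 17.95
eef_pos: [0.5213, -0.2456, 0.1212]
orientation: [0.0, 0.599, 0.801, 0.0]
force: [3.7, 0.1, -0.8]
grip_width: 0.179
finger_force: 50.0
```

Run:
```python
from h import *
s=bot.state(); print(s['time_s'],st(s['eef_pos']).round(4),(s['force']@S).round(2),s['grip_width'],s['finger_force'])
t=np.radians(20); r=35
a=np.radians(np.arange(20,20+12*8+1,6)) if 0 else np.radians(np.arange(20,20+361,6))
for i in range(60): print(round(np.degrees(a[i])), (r*(np.sin(a[i+1])-np.sin(a[i]))).round(2), (-r*(np.cos(a[i+1])-np.cos(a[i]))).round(2),end=' | ')
```

```text
17.95 [ 0.0119 -0.05    0.1212] [ 3.57 -0.92 -0.79] 0.17930152295484744 49.99914765357971
20 3.37 1.43 | 26 3.2 1.78 | 32 3.0 2.1 | 38 2.76 2.4 | 44 2.5 2.68 | 50 2.2 2.93 | 56 1.89 3.14 | 62 1.55 3.32 | 68 1.19 3.46 | 74 0.82 3.57 | 80 0.45 3.64 | 86 0.06 3.66 | 92 -0.32 3.65 | 98 -0.7 3.6 | 104 -1.07 3.5 | 110 -1.43 3.37 | 116 -1.78 3.2 | 122 -2.1 3.0 | 128 -2.4 2.76 | 134 -2.68 2.5 | 140 -2.93 2.2 | 146 -3.14 1.89 | 152 -3.32 1.55 | 158 -3.46 1.19 | 164 -3.57 0.82 | 170 -3.64 0.45 | 176 -3.66 0.06 | 182 -3.65 -0.32 | 188 -3.6 -0.7 | 194 -3.5 -1.07 | 200 -3.37 -1.43 | 206 -3.2 -1.78 | 212 -3.0 -2.1 | 218 -2.76 -2.4 | 224 -2.5 -2.68 | 230 -2.2 -2.93 | 236 -1.89 -3.14 | 242 -1.55 -3.32 | 248 -1.19 -3.46 | 254 -0.82 -3.57 | 260 -0.45 -3.64 | 266 -0.06 -3.66 | 272 0.32 -3.65 | 278 0.7 -3.6 | 284 1.07 -3.5 | 290 1.43 -3.37 | 296 1.78 -3.2 | 302 2.1 -3.0 | 308 2.4 -2.76 | 314 2.68 -2.5 | 320 2.93 -2.2 | 326 3.14 -1.89 | 332 3.32 -1.55 | 338 3.46 -1.19 | 344 3.57 -0.82 | 350 3.64 -0.45 | 356 3.66 -0.06 | 362 3.65 0.32 | 368 3.6 0.7 | 374 3.5 1.07 |
```

Request:
apply_moves([
  [[0,0.0034,0.0014],[0,0,0],1],
  [[0,0.0032,0.0018],[0,0,0],1],
  [[0,0.003,0.0021],[0,0,0],1],
])

```text
time_s: 18.25
eef_pos: [0.5302, -0.243, 0.116]
orientation: [-0.0, 0.599, 0.801, -0.0]
force: [-1.6, 0.2, 2.8]
grip_width: 0.178
finger_force: 50.0
```

Request:
apply_moves([
  [[0,0.0028,0.0024],[0,0,0],1],
  [[0,0.0025,0.0027],[0,0,0],1],
  [[0,0.0022,0.0029],[0,0,0],1],
])

```text
time_s: 18.55
eef_pos: [0.5376, -0.2408, 0.1076]
orientation: [0.0, 0.599, 0.801, 0.0]
force: [-0.5, 0.1, 2.1]
grip_width: 0.18
finger_force: 50.0
```

Request:
apply_moves([
  [[0,0.0019,0.0031],[0,0,0],1],
  [[0,0.0015,0.0033],[0,0,0],1],
  [[0,0.0012,0.0035],[0,0,0],1],
])

```text
time_s: 18.85
eef_pos: [0.5419, -0.2396, 0.0977]
orientation: [0.0, 0.599, 0.801, 0.0]
force: [-0.9, -0.1, 1.7]
grip_width: 0.182
finger_force: 50.0
```

Request:
apply_moves([
  [[0,0.0008,0.0036],[0,0,0],1],
  [[0,0.0005,0.0036],[0,0,0],1],
  [[0,0.0001,0.0037],[0,0,0],1],
])

```text
time_s: 19.15
eef_pos: [0.5431, -0.2392, 0.0868]
orientation: [0.0, 0.599, 0.801, -0.0]
force: [-1.3, 0.3, 3.3]
grip_width: 0.18
finger_force: 50.0
```

Run:
```python
from h import *
s=bot.state(); x=st(s['eef_pos']); print(s['time_s'],x.round(4),(s['force']@S).round(2),s['grip_width'],s['finger_force'],np.degrees(np.arctan2(x[0],x[2]+.005-.095)), np.hypot(x[0],x[2]-.09))
```

```text
19.15 [ 0.0346 -0.05    0.0868] [-1.18  0.67  3.31] 0.17960657361638327 50.000136494636536 95.24569186370371 0.03477090179099463
```

Request:
apply_moves([
  [[0,-0.0003,0.0037],[0,0,0],1],
  [[0,-0.0007,0.0036],[0,0,0],1],
  [[0,-0.0011,0.0035],[0,0,0],1],
])

```text
time_s: 19.45
eef_pos: [0.5411, -0.2398, 0.0762]
orientation: [0.0, 0.599, 0.801, 0.0]
force: [-1.2, 0.7, 4.3]
grip_width: 0.18
finger_force: 50.0
```

Request:
apply_moves([
  [[0,-0.0014,0.0034],[0,0,0],1],
  [[0,-0.0018,0.0032],[0,0,0],1],
  [[0,-0.0021,0.003],[0,0,0],1],
])

```text
time_s: 19.75
eef_pos: [0.5361, -0.2413, 0.0669]
orientation: [0.0, 0.599, 0.801, 0.0]
force: [-1.8, 2.3, 6.5]
grip_width: 0.178
finger_force: 50.0
```

Request:
apply_moves([
  [[0,-0.0024,0.0028],[0,0,0],1],
  [[0,-0.0027,0.0025],[0,0,0],1],
  [[0,-0.0029,0.0022],[0,0,0],1],
])

```text
time_s: 20.05
eef_pos: [0.5293, -0.2433, 0.06]
orientation: [0.001, 0.599, 0.801, 0.001]
force: [0.6, 3.0, 8.5]
grip_width: 0.182
finger_force: 50.0
```

Request:
apply_moves([
  [[0,-0.0031,0.0019],[0,0,0],1],
  [[0,-0.0033,0.0015],[0,0,0],1],
  [[0,-0.0035,0.0012],[0,0,0],1],
])

```text
time_s: 20.35
eef_pos: [0.5209, -0.2458, 0.0554]
orientation: [0.002, 0.599, 0.8, 0.002]
force: [5.5, 3.8, 4.1]
grip_width: 0.179
finger_force: 50.0
```

Request:
apply_moves([
  [[0,-0.0036,0.0008],[0,0,0],1],
  [[0,-0.0036,0.0005],[0,0,0],1],
  [[0,-0.0037,0.0001],[0,0,0],1],
])

```text
time_s: 20.65
eef_pos: [0.5107, -0.2488, 0.0534]
orientation: [0.002, 0.599, 0.8, 0.002]
force: [8.7, 3.0, 0.4]
grip_width: 0.18
finger_force: 50.0
```

Run:
```python
from h import *
s=bot.state(); x=st(s['eef_pos']); print(s['time_s'],x.round(4),(s['force']@S).round(2),np.degrees(np.arctan2(x[0],x[2]+.005-.095)), np.hypot(x[0],x[2]-.09))
```

```text
20.65 [ 0.0008 -0.05    0.0534] [9.24 0.43 0.37] 178.6956262923285 0.03656218345047396
```

Request:
apply_moves([
  [[0,-0.0037,-0.0003],[0,0,0],1],
  [[0,-0.0036,-0.0007],[0,0,0],1],
  [[0,-0.0035,-0.0011],[0,0,0],1],
])

```text
time_s: 20.95
eef_pos: [0.5, -0.2519, 0.0549]
orientation: [0.002, 0.599, 0.8, 0.002]
force: [9.8, 1.4, -3.6]
grip_width: 0.177
finger_force: 50.0
```

Request:
apply_moves([
  [[0,-0.0034,-0.0014],[0,0,0],1],
  [[0,-0.0032,-0.0018],[0,0,0],1],
  [[0,-0.003,-0.0021],[0,0,0],1],
])

```text
time_s: 21.25
eef_pos: [0.4904, -0.2547, 0.0596]
orientation: [0.002, 0.599, 0.8, 0.002]
force: [9.6, -0.1, -6.1]
grip_width: 0.176
finger_force: 50.0
```

Request:
apply_moves([
  [[0,-0.0028,-0.0024],[0,0,0],1],
  [[0,-0.0025,-0.0027],[0,0,0],1],
  [[0,-0.0022,-0.0029],[0,0,0],1],
])

```text
time_s: 21.55
eef_pos: [0.4828, -0.2569, 0.0671]
orientation: [0.002, 0.599, 0.8, 0.001]
force: [9.0, -0.6, -7.6]
grip_width: 0.178
finger_force: 50.0
```

Request:
apply_moves([
  [[0,-0.0019,-0.0031],[0,0,0],1],
  [[0,-0.0015,-0.0033],[0,0,0],1],
  [[0,-0.0012,-0.0035],[0,0,0],1],
])

```text
time_s: 21.85
eef_pos: [0.4779, -0.2583, 0.0765]
orientation: [0.001, 0.599, 0.801, 0.001]
force: [7.7, -1.9, -9.4]
grip_width: 0.177
finger_force: 50.0
```

Request:
apply_moves([
  [[0,-0.0008,-0.0036],[0,0,0],1],
  [[0,-0.0005,-0.0036],[0,0,0],1],
  [[0,-0.0001,-0.0037],[0,0,0],1],
])

```text
time_s: 22.15
eef_pos: [0.4759, -0.2588, 0.0869]
orientation: [0.001, 0.599, 0.801, 0.0]
force: [7.6, -3.3, -11.4]
grip_width: 0.176
finger_force: 50.0
```

Run:
```python
from h import *
s=bot.state(); x=st(s['eef_pos']); print(s['time_s'],x.round(4),(s['force']@S).round(2),np.degrees(np.arctan2(x[0],x[2]+.005-.095)), np.hypot(x[0],x[2]-.09))
```

```text
22.15 [-0.0354 -0.0499  0.0869] [  6.39  -5.35 -11.36] -95.07233921272314 0.03550101950766464
```

Request:
apply_moves([
  [[0,0.0003,-0.0037],[0,0,0],1],
  [[0,0.0007,-0.0036],[0,0,0],1],
  [[0,0.0011,-0.0035],[0,0,0],1],
])

```text
time_s: 22.45
eef_pos: [0.4769, -0.2585, 0.097]
orientation: [-0.0, 0.599, 0.801, -0.001]
force: [3.1, -5.6, -11.9]
grip_width: 0.177
finger_force: 50.0
```

Request:
apply_moves([
  [[0,0.0014,-0.0034],[0,0,0],1],
  [[0,0.0018,-0.0032],[0,0,0],1],
  [[0,0.0021,-0.003],[0,0,0],1],
])

```text
time_s: 22.75
eef_pos: [0.4806, -0.2574, 0.1062]
orientation: [-0.002, 0.599, 0.801, -0.002]
force: [-1.6, -7.2, -8.9]
grip_width: 0.175
finger_force: 50.0
```

Request:
apply_moves([
  [[0,0.0024,-0.0028],[0,0,0],1],
  [[0,0.0027,-0.0025],[0,0,0],1],
  [[0,0.0029,-0.0022],[0,0,0],1],
])

```text
time_s: 23.05
eef_pos: [0.4869, -0.2556, 0.1142]
orientation: [-0.003, 0.599, 0.801, -0.003]
force: [-8.3, -7.1, -2.0]
grip_width: 0.183
finger_force: 50.0
```

Request:
apply_moves([
  [[0,0.0031,-0.0019],[0,0,0],1],
  [[0,0.0033,-0.0015],[0,0,0],1],
  [[0,0.0035,-0.0012],[0,0,0],1],
])

```text
time_s: 23.35
eef_pos: [0.4969, -0.2527, 0.1207]
orientation: [-0.003, 0.599, 0.801, -0.003]
force: [-9.7, -3.2, 6.5]
grip_width: 0.183
finger_force: 50.0
```

Request:
apply_moves([
  [[0,0.0036,-0.0008],[0,0,0],1],
  [[0,0.0036,-0.0005],[0,0,0],1],
  [[0,0.0037,-0.0001],[0,0,0],1],
])

```text
time_s: 23.65
eef_pos: [0.5092, -0.2492, 0.1233]
orientation: [-0.001, 0.599, 0.801, -0.001]
force: [-4.8, -0.7, 6.5]
grip_width: 0.175
finger_force: 50.0
```

Request:
apply_moves([
  [[0,0.0037,0.0003],[0,0,0],1],
  [[0,0.0036,0.0007],[0,0,0],1],
  [[0,0.0035,0.0011],[0,0,0],1],
])

```text
time_s: 23.95
eef_pos: [0.5206, -0.2458, 0.1214]
orientation: [-0.0, 0.599, 0.801, -0.0]
force: [-1.9, -0.2, 5.5]
grip_width: 0.179
finger_force: 50.0
```

Run:
```python
from h import *
s=bot.state(); x=st(s['eef_pos']); print(s['time_s'],x.round(4),(s['force']@S).round(2),np.degrees(np.arctan2(x[0],x[2]+.005-.095)), np.hypot(x[0],x[2]-.09))
```

```text
23.95 [ 0.0112 -0.05    0.1214] [-1.85  0.35  5.49] 19.6540294600775 0.03333816286424726
```

```bash
cat > fit.py <<'E'
from h import *
from scipy.optimize import least_squares
D=np.array([[.5302,-.243,.116,-1.6,.2,2.8],[.5376,-.2408,.1076,-.5,.1,2.1],[.5419,-.2396,.0977,-.9,-.1,1.7],[.5431,-.2392,.0868,-1.3,.3,3.3],
[.5411,-.2398,.0762,-1.2,.7,4.3],[.5361,-.2413,.0669,-1.8,2.3,6.5],[.5293,-.2433,.06,.6,3,8.5],[.5209,-.2458,.0554,5.5,3.8,4.1],[.5107,-.2488,.0534,8.7,3,.4],
[.5,-.2519,.0549,9.8,1.4,-3.6],[.4904,-.2547,.0596,9.6,-.1,-6.1],[.4828,-.2569,.0671,9,-.6,-7.6],[.4779,-.2583,.0765,7.7,-1.9,-9.4],[.4759,-.2588,.0869,7.6,-3.3,-11.4],
[.4769,-.2585,.097,3.1,-5.6,-11.9],[.4806,-.2574,.1062,-1.6,-7.2,-8.9],[.4869,-.2556,.1142,-8.3,-7.1,-2],[.4969,-.2527,.1207,-9.7,-3.2,6.5],[.5092,-.2492,.1233,-4.8,-.7,6.5],[.5206,-.2458,.1214,-1.9,-.2,5.5]])
X=st(D[:,:3]); F=D[:,3:]@S
A=np.c_[2*X[:,0],2*X[:,2],np.ones(len(X))]; c=np.linalg.lstsq(A,X[:,0]**2+X[:,2]**2,rcond=None)[0]
print('circle',c[:2].round(4),np.sqrt(c[2]+c[0]**2+c[1]**2).round(4))
th=np.arctan2(X[:,0]-c[0],X[:,2]-c[1])
y=-(F[:,0]*np.cos(th)-F[:,2]*np.sin(th)); rad=F[:,0]*np.sin(th)+F[:,2]*np.cos(th)
k=np.linalg.lstsq(np.c_[np.ones(len(y)),-np.sin(th),-np.cos(th)],y,rcond=None)[0]
d=np.arctan2(k[2],k[1]); print('D',k[0],'G',np.hypot(k[1],k[2]),'delta deg',np.degrees(d),'theta final deg',(180-np.degrees(d))%360)
fit=k[0]-np.hypot(k[1],k[2])*np.sin(th+d)
for r in zip(np.degrees(th)%360,y,fit,rad): print(np.round(r,1))
E
python3 fit.py
```

```text
circle [-0.0003  0.0883] 0.035
D 6.985102009861583 G 4.784763203483661 delta deg 24.79194028182584 theta final deg 155.20805971817416
[37.9  2.9  2.7  1.3]
[56.6  2.   2.3  0.8]
[74.5  1.9  2.3 -0.4]
[92.5  3.2  2.7 -1.3]
[110.3   3.7   3.6  -2.4]
[127.8   4.5   4.8  -4.8]
[144.    6.1   6.1  -6. ]
[160.3   7.4   7.4  -1.7]
[ 1.781e+02  9.200e+00  8.800e+00 -1.000e-01]
[196.6  10.4  10.1   0.7]
[ 2.148e+02  1.100e+01  1.110e+01 -2.000e-01]
[232.7  11.2  11.7  -2.1]
[250.2  11.2  11.8  -3.3]
[267.6  11.7  11.4  -5.9]
[284.3  11.2  10.7  -4.3]
[300.7   9.5   9.7  -1.5]
[317.6   8.7   8.4   5.2]
[337.9   7.    6.8   9.9]
[359.4   4.7   5.    6.6]
[19.2  3.6  3.7  4.6]
```

The fit is very clean: drag 7.0 N, heavy side 4.8 N, and the heavy side leads the crank by 24.8°. So heavy side down means the crank at about 155°. One full turn is done, so I'll carry on to 155°.

Request:
apply_moves([
  [[0,0.0034,0.0014],[0,0,0],1],
  [[0,0.0032,0.0018],[0,0,0],1],
  [[0,0.003,0.0021],[0,0,0],1],
  [[0,0.0028,0.0024],[0,0,0],1],
  [[0,0.0025,0.0027],[0,0,0],1],
  [[0,0.0022,0.0029],[0,0,0],1],
  [[0,0.0019,0.0031],[0,0,0],1],
  [[0,0.0015,0.0033],[0,0,0],1],
  [[0,0.0012,0.0035],[0,0,0],1],
  [[0,0.0008,0.0036],[0,0,0],1],
  [[0,0.0005,0.0036],[0,0,0],1],
  [[0,0.0001,0.0037],[0,0,0],1],
])

```text
time_s: 25.15
eef_pos: [0.5431, -0.2392, 0.0868]
orientation: [0.0, 0.599, 0.801, -0.0]
force: [-0.1, 0.5, 2.6]
grip_width: 0.176
finger_force: 50.0
```

Request:
apply_moves([
  [[0,-0.0003,0.0037],[0,0,0],1],
  [[0,-0.0007,0.0036],[0,0,0],1],
  [[0,-0.0011,0.0035],[0,0,0],1],
  [[0,-0.0014,0.0034],[0,0,0],1],
  [[0,-0.0018,0.0032],[0,0,0],1],
  [[0,-0.0021,0.003],[0,0,0],1],
  [[0,-0.0024,0.0028],[0,0,0],1],
  [[0,-0.0027,0.0025],[0,0,0],1],
  [[0,-0.0029,0.0022],[0,0,0],1],
  [[0,-0.0031,0.0019],[0,0,0],1],
  [[0,-0.0016,0.0008],[0,0,0],1],
  [[0,0,0],[0,0,0],1],
])

```text
time_s: 26.35
eef_pos: [0.5247, -0.2447, 0.0571]
orientation: [0.001, 0.599, 0.801, 0.001]
force: [2.3, 1.0, 5.2]
grip_width: 0.181
finger_force: 50.0
```

Request:
apply_moves([
  [[0,0,0],[0,0,0],1],
  [[0,0,0],[0,0,0],1],
  [[0,0,0],[0,0,0],1],
  [[0,0,0],[0,0,0],1],
])

```text
time_s: 26.75
eef_pos: [0.5247, -0.2446, 0.0571]
orientation: [0.001, 0.599, 0.801, 0.001]
force: [3.4, 1.5, 5.9]
grip_width: 0.178
finger_force: 50.0
```

Run:
```python
from h import *
for i in range(3):
  p=bot.capture('side' if i<2 else 'scene'); s=bot.state(); x=st(s['eef_pos']); print(s['time_s'],x.round(4),(s['force']@S).round(2),s['finger_force'],np.degrees(np.arctan2(x[0]+.0003,x[2]-.0883)))
  print([(np.round(d['location'],3).tolist(),round(d['confidence'],2)) for d in bot.pinpoint(p,'hood_handle')[:4]])
  print('grip',[(st(d['location']).round(4).tolist(),round(d['confidence'],2)) for d in bot.pinpoint(p,'crank_grip')[:2]])
save(p,'f.png'); im=cv2.imread('pics/f.png'); cv2.imwrite('pics/f2.png',cv2.resize(im[130:300,140:350],None,fx=3,fy=3))
```

```text
26.8 [ 0.0155 -0.05    0.0571] [ 4.48 -0.05  4.46] 50.00086069107056 153.1951788973005
[([0.286, -0.281, 0.169], 0.78), ([0.5, 0.2, 0.172], 0.69), ([0.264, 0.216, 0.171], 0.6)]
grip [([0.0144, -0.05, 0.0639], 0.64), ([0.0193, 0.1908, 0.0034], 0.49)]
26.95 [ 0.0155 -0.05    0.0571] [2.48 1.19 5.54] 50.000749826431274 153.20430850808725
[([0.502, 0.203, 0.172], 0.97), ([0.287, -0.279, 0.169], 0.63), ([0.267, 0.214, 0.172], 0.56)]
grip [([0.0136, -0.0462, 0.0649], 0.58), ([0.0194, 0.1917, -0.0001], 0.28)]
27.1 [ 0.0155 -0.05    0.0571] [2.15 0.41 5.04] 50.000892877578735 153.14434049533742
[([0.263, 0.212, 0.172], 0.94), ([0.502, 0.2, 0.178], 0.88), ([0.284, -0.275, 0.169], 0.63)]
grip [([0.0166, -0.0409, 0.0649], 0.73)]
```

View pics/f2.png

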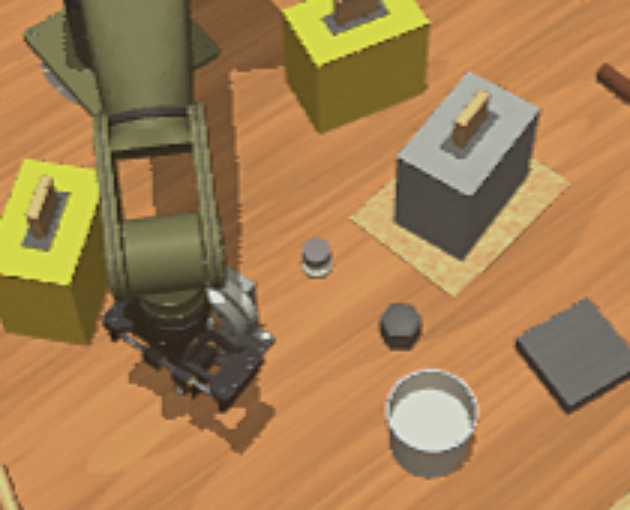

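The hood stands on the mat (crop 468,165) and the gripper holds the crank (crop 190,370) at 153°. That is within about 2° of the target, and the wheel is at rest.

```bash
python3 -c "
from rig import bot
print(bot.job_done())"
```

```text
the job is handed in; nothing more can be done
None
```

Job handed in: the hood stands upright on the cork mat, the flywheel was turned just over one full turn and then brought to rest with its heavy side within about 2° of straight down (crank at 153°), and the gripper still holds the crank grip at 50 N; the hand-in gave no verdict.

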